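# Set the back stop and hold a circuit board in the corner of a programming jig

## Task

Get the circuit board ready for programming: first slide the jig's back stop by its black grip until the red line on its pointer is level with the black line on the yellow index clip. Then lay the board on the jig's bed with its green terminal strip on the side away from the back stop, and push it into the corner, the opposite long edge against both prongs of the stop and the short edge against the contact fence, with the fence's spring contacts pushed in until the board rests on the fence itself. The contacts push back, so the job finishes while you still hold the board, flat and square, pressed against prongs and fence at once and with the stop still on its mark; leave the other parts round the jig where they are.

Things in the scene. Friction and masses are not known exactly. Their poses are not given: they have to be found in the camera images.
- jig: board programming jig, fixed to the bench: 170 x 150 mm plate whose dark bed, 12 mm above the bench, carries the board. Origin under its middle, on the bench. Jig axes: +x along the track towards the back stop, +y towards the contact fence, z up. In this frame the fence's face is the plane y = +40 mm; a scale bar, 4 mm above the bed, lies along the other side (y = -53 to -71 mm).
- contact_fence: fixed black fence with a grey case behind it, along the jig's +y side. Its upright face (jig y = +40 mm, jig x from -82 to +30 mm) is the side stop; the fence is 19 mm and the case 28 mm high above the bed. Origin and axes as the jig's.
- pin_row (a point): point on the fence's face at the middle of the row of five brass spring contacts, 2.5 mm above the bed; axes as the jig's. In the jig's frame x = -34, y = +40, z = 14.5 mm. The row is 20 mm long along x.
- contact_pins (a joint): how far the spring contacts are pushed in (m): 0 = standing 3 mm proud of the fence, about 0.003 = flush with it. They push back 1.4 N at first and about 4 N when flush, and push the board off again if it is let go.
- stop_grip (a point): middle of the back stop's grip, 34 mm above the bed: upright black bar 12 mm thick along jig x (grasp across this), 36 mm wide along jig y, 17 to 50 mm above the bed. The prong faces lie 53 mm from it towards jig -x. The stop starts near the jig's +x end and comes 10 to 35 mm towards -x (its track is 42 mm). It stays where left; sliding takes 10 N, so a harder push on the board shifts it.
- stop_pointer (a point): the red hair-line on the pointer that sticks out of the cross-bar over the scale, 20 mm above the bench; same jig x as the grip.
- index_clip: yellow clip on the scale bar, fixed for this task. Origin on its black line, at the end nearest the pointer; axes as the jig's. The back stop is set when the pointer's line has the same jig x as this point.
- back_stop: back stop: cross-bar with grip and pointer, and two prongs, each 10 mm wide, 13 mm high and 44 mm long, with a 48 mm gap between for a fingertip. Origin on the bed, midway between the prongs, in the plane of the end faces that the board meets; axes as the jig's. In the jig's frame y = +4 mm: also the middle of a board that rests on the fence. It slides only along jig x.
- board_center (a point): middle of the loose green circuit board, 2.5 mm above its underside: 52 mm along its x, 72 mm along its y, edge 5 mm thick to grasp and press on (parts on top reach 13 mm), 32 to 64 g. Grasp across the 52 mm at the middle of the long edges, firmly (the contacts push along the fingers' pads). The green terminal strip lies along the +x edge. Seated, board x points along jig -x, board y along jig -y.
- board_contact_edge (a point): middle of the board's short edge at board y = -36 mm, half-way up: the edge that goes against the contact fence.
- cap: bystander: blue capacitor standing, 22 mm across, 41 mm high; origin under it
- heatsink: bystander: finned heatsink 50 x 42 x 23 mm; origin under it
- relay: bystander: orange relay 28 x 30 x 36 mm; origin under it

How it is judged:
On the way, in this order (a step that is already met when the one before it is completed fails the run):
1. the back stop's pointer stands on the index clip's line (within 4 mm) (x of stop_pointer in the frame of index_clip between -0.004 and 0.004 m), for 0.3 s.
2. the board lies flat and square in the corner, pressed against the contact fence (contacts in) and the prongs at once (all of step 1 and value of joint contact_pins above 0.0022 m and contact force between board and contact_fence above 0.5 N and contact force between board and back_stop above 1 N and contact force between the fingers and board above 0.5 N and angle between the x axis of board and the x axis of jig, either way round below 0.05 rad and angle between board's own z axis and vertical below 0.05 rad and y of board_contact_edge in the frame of pin_row between -0.003 and 0.003 m and z of board_center in the frame of pin_row between -0.002 and 0.003 m), for 0.3 s.
At the end, for the whole second after the job is handed in: the gripper holds the board flat and square (3 degrees); its contact edge is on the fence (over 0.5 N, contacts in over 2.2 mm) while its long edge presses the prongs (over 1 N); the back stop pointer is within 4 mm of the clip line (all of step 2); the arm keeps its last pose, push and grip.
It fails at once if the blue capacitor is knocked away (moved more than 20 mm) (distance of cap from where it was at the start of the episode above 0.02 m).
It fails at once if the heatsink is knocked away (moved more than 20 mm) (distance of heatsink from where it was at the start of the episode above 0.02 m).
It fails at once if the orange relay is knocked away (moved more than 20 mm) (distance of relay from where it was at the start of the episode above 0.02 m).
It also fails if it takes over 72 s, if anything falls off the work surface, if the arm or the gripper's body presses on something with over 40 N, if the wrist force passes 120 N, or if a joint passes its speed limit or range.

## Robot

A 6-joint arm with a two-finger parallel gripper is mounted at the origin on a cart in front of the work surface, level with it; the furniture and walls round the work are solid. World frame = base frame: x ahead of the robot, y to its left, z up, the work surface at z = 0. Lengths are in m, angles in rad, forces in N, time in s.
With the tool pointing down it reaches from about 0.4 to 0.925 m from the base axis. Payload 12.5 kg.
Tool frame: the origin (TCP) lies midway between the tips of the shut fingers; the grasp point (between the pads) lies 19 mm behind it; z points along the fingers, x is the direction in which the jaws open and shut, and the axes are right-handed (so a half turn about z gives the same grasp; the last joint's range is limited). The gripper opens to 95 mm and grips with 3 to 60 N. Pads are 20 mm wide; open, the fingers measure 119 mm over their backs; the gripper's body (75 mm by 180 mm) begins 59 mm behind the grasp point.
Start: joints at [-1.233, 0.491, 1.559, -0, 1.092, -0.106], TCP at [0.268, -0.564, 0.215] pointing down, gripper open.
Joint ranges: [-3.1, 3.1], [-0.84, 2.19], [0.05, 2.79], [-1.13, 4.28], [0.06, 2.93], [-2.69, 2.69]. Speed limits (rad/s): [2.22, 2.22, 2.79, 3.14, 3.14, 3.14].

## Interface

Orientations are given as a 3x3 rotation matrix whose columns are the frame's x, y, z axes.
In Python, from cell import manip gives the robot as it stands.
- The arm moves only by the shell command python3 -m jog 'ROWS' [FORCE]. ROWS is text: rows parted by semicolons, each of 7 numbers parted by spaces: the turn, a rotation vector about the world's x, y, z in degrees, then the shift along the world's x, y, z in mm, then the finger opening in mm, from 0 to 95.1. In form: wx wy wz x y z gripper; .... A call has exactly 8 rows; each row shifts and turns the pose as measured when the row begins; what a row does not reach is not made up. A row lasts 1/12 s, in which the tool goes at most 41.7 mm and 7.16 degrees, less where a joint would pass 70% of its speed; a pose out of reach is approached as far as the arm can. A call is refused whole if a number of a shift passes 41.7 or a number of a turn 7.16, either way. A call with a gripper value outside its range is refused whole. The fingers move at their own pace and stop on an object; FORCE is the grip in N (left out, the last holds). Time passes only in rows, so rows that do not move let the fingers close, or fill a call up. It gives the time, the measured TCP pose, the force and the opening at its end, in the units of the state.
- manip.state(): the state, without advancing time (a new reading comes with each control period).
- manip.read_camera(name): name is "side" or "top"; returns the picture (384x512x3 uint8, red, green, blue); there is no depth.
- manip.calibration(name): a dict with "intrinsics" (3x3 intrinsics, pixels), "R" (3x3) and "t" (3): a world point X has camera coordinates R X + t. Camera axes: x right, y down, z forward; pixel columns grow to the right and rows downward; lengths in m; the calibration is good to about 2 mm. A picture is of the moment at which its call begins. calibration takes no time and is no camera call.
- manip.finish_job(): hands the job in, once; it reports no verdict.
The state is a dict: "t": time; "joint_positions": joint angles; "joint_vel": joint speeds; "effort": joint torques, N m; "tcp_pos": TCP position; "orientation": TCP orientation; "wrist_force": force on the tool from outside, world axes, zero at the start; "ft_torque": the same for the moment, N m; "finger_gap": opening from 0.0 (shut) to 1.0 (fully open).
Only numpy, scipy, OpenCV 4.12 (cv2) and the standard library are available. Lean on these libraries where they do the work, as an engineer would, in place of code of your own. Each camera call takes 0.05 s, during which the arm holds its last target.

## Working session

There is one attempt and no reset: what is moved stays moved. The work goes in short steps, Python scripts to look and compute and a shell command to move; the robot and the scene stay as the last step left them, time stands still between calls to the robot, and variables do not carry over. Pictures are saved under pics/ and viewed, and the job is handed in when it is done.

```bash
ls; mkdir -p pics
python3 - <<'E'
from cell import manip
import cv2,numpy as np
print(manip.state())
for n in ("side","top"):
    im=manip.read_camera(n); cv2.imwrite(f"pics/{n}0.png",im[:,:,::-1]); c=manip.calibration(n); print(n,c)
E
```

```text
pics
{'t': 0.0, 'joint_positions': array([-1.23255283e+00,  4.91575083e-01,  1.55946074e+00, -1.49913844e-05,
        1.09167823e+00, -1.05643004e-01]), 'joint_vel': array([ 0.00040115, -0.00140701,  0.00045433,  0.00127357,  0.00020243,
       -0.00108955]), 'effort': array([ 2.49144083e-03, -6.12643290e+01, -2.58182037e+01,  6.93109981e-02,
        4.81639069e-02, -1.14990735e-04]), 'tcp_pos': array([ 0.26831943, -0.56420288,  0.21404821]), 'orientation': array([[ 4.29458587e-01, -9.03086471e-01, -3.84665183e-04],
       [-9.03085863e-01, -4.29458747e-01,  1.05344792e-03],
       [-1.11655239e-03, -1.05026567e-04, -9.99999371e-01]]), 'wrist_force': array([-0.20477115,  0.9045031 , -0.43215878]), 'ft_torque': array([-0.00637292, -0.0321694 ,  0.05196389]), 'finger_gap': 0.9999774492647173}
side {'intrinsics': array([[482.77465538,   0.        , 252.54429591],
       [  0.        , 482.77465538, 193.44169943],
       [  0.        ,   0.        ,   1.        ]]), 'R': array([[-0.82227808, -0.56890231,  0.01445414],
       [-0.36668991,  0.51023978, -0.77794208],
       [ 0.43519797, -0.6449849 , -0.62816972]]), 't': array([0.60658502, 0.11216602, 1.00839703])}
top {'intrinsics': array([[435.74392361,   0.        , 252.74939457],
       [  0.        , 435.74392361, 188.18322324],
       [  0.        ,   0.        ,   1.        ]]), 'R': array([[ 0.02131434, -0.99945008,  0.02540141],
       [-0.99351456, -0.02401244, -0.11114057],
       [ 0.11168941, -0.02286778, -0.99348002]]), 't': array([0.24257159, 0.57260684, 1.02258695])}
```

View pics/top0.png

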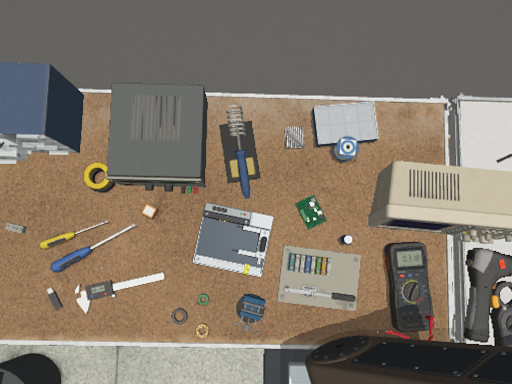

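View pics/side0.png

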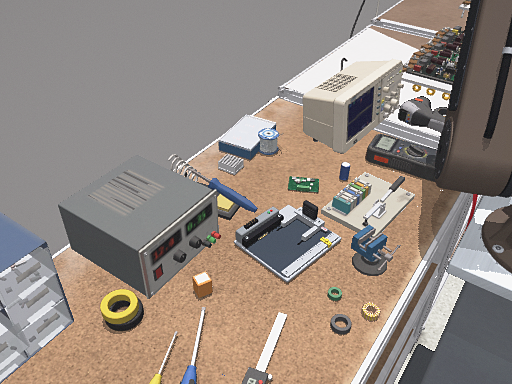

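Run:
```python
import cv2
a=cv2.imread("pics/top0.png")[185:295,180:360]; cv2.imwrite("pics/topz.png",cv2.resize(a,None,fx=4.4,fy=4.4,interpolation=cv2.INTER_CUBIC))
a=cv2.imread("pics/side0.png")[160:290,220:370]; cv2.imwrite("pics/sidez.png",cv2.resize(a,None,fx=4.5,fy=4.5,interpolation=cv2.INTER_CUBIC))
```

```text
(no output)
```

View pics/topz.png

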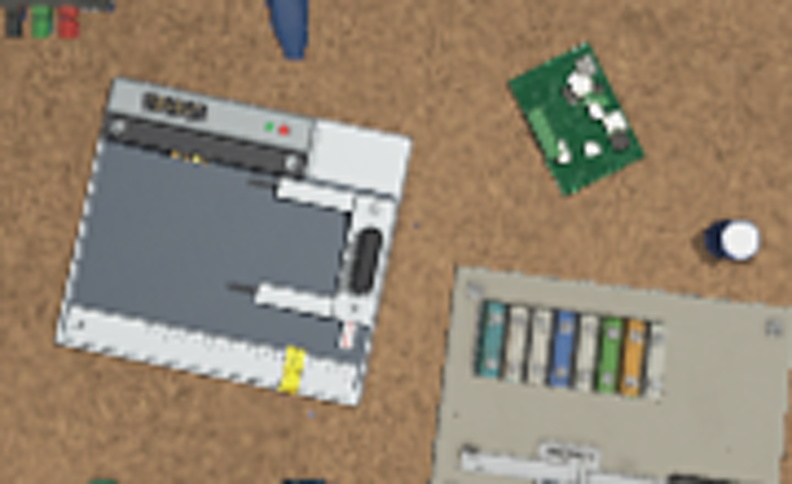

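View pics/sidez.png

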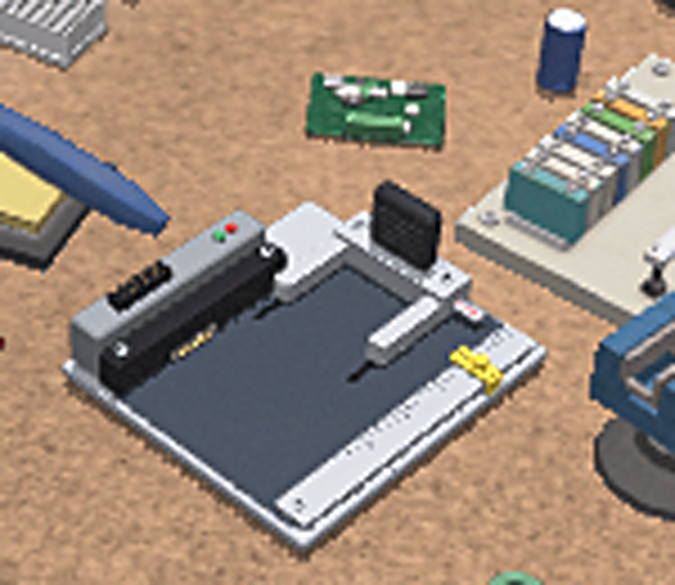

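Run:
```python
import cv2,numpy as np
t=cv2.imread("pics/top0.png");s=cv2.imread("pics/side0.png")
def crop(im,x0,y0,x1,y1,f,n):
    a=cv2.resize(im[y0:y1,x0:x1],None,fx=f,fy=f,interpolation=cv2.INTER_NEAREST)
    return cv2.copyMakeBorder(a,0,0,0,0,0)
cv2.imwrite("pics/tz1.png",crop(t,190,200,276,280,9,0)[:600,:800])
cv2.imwrite("pics/tz2.png",crop(t,238,245,272,282,16,0))
cv2.imwrite("pics/sz2.png",crop(s,295,195,350,260,9,0))
```

```text
(no output)
```

View pics/tz1.png

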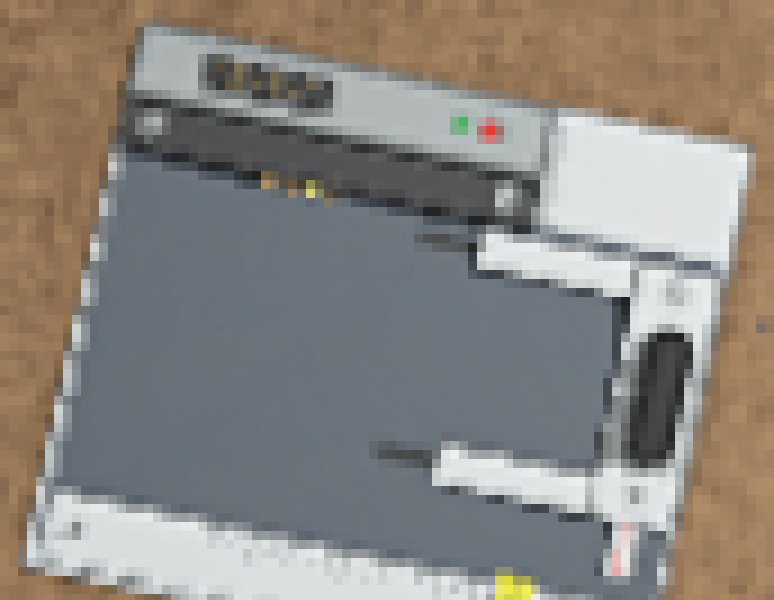

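View pics/tz2.png

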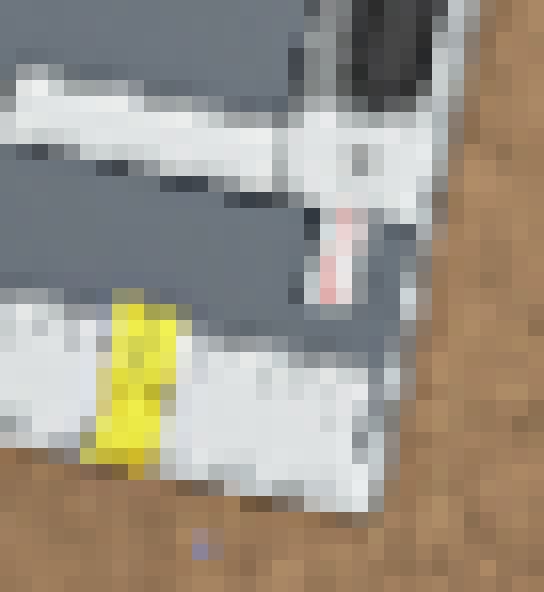

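View pics/sz2.png

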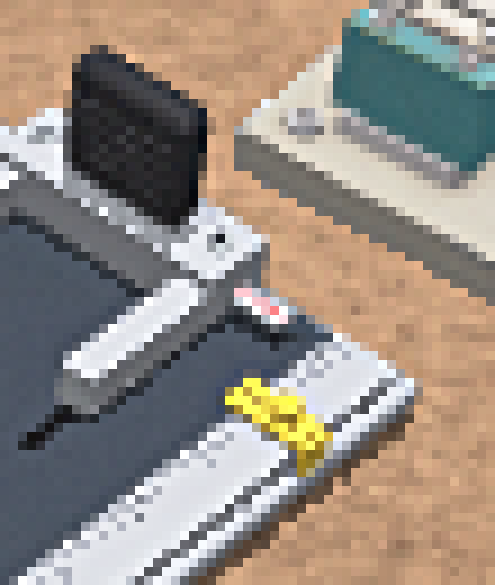

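```bash
cat > h.py <<'E'
import numpy as np,cv2
from scipy.optimize import least_squares
from cell import manip
C={n:manip.calibration(n) for n in("side","top")}
def proj(n,X):
    c=C[n];p=c["R"]@np.asarray(X,float)+c["t"];p=c["intrinsics"]@p;return p[:2]/p[2]
def ray(n,uv,z):
    c=C[n];d=c["R"].T@np.linalg.inv(c["intrinsics"])@np.array([uv[0],uv[1],1.]);o=-c["R"].T@c["t"];return o+d*(z-o[2])/d[2]
def zc(p,f,ox,oy): return np.array([(p[0]+.5)/f+ox-.5,(p[1]+.5)/f+oy-.5])
E
python3 - <<'E'
from h import *
for n in C: print(n,-C[n]["R"].T@C[n]["t"])
obs=[("top",zc((25,572),9,190,200),(-85,-75,12)),("top",zc((383,512),16,238,245),(85,-75,12)),("top",zc((130,152),9,190,200),(-82,40,12)),
("side",zc((303,540),4.5,220,160),(-85,-75,12)),("side",zc((547,350),4.5,220,160),(85,-75,12)),("side",zc((65,366),4.5,220,160),(-85,75,12))]
def J(q,p): c,s=np.cos(q[2]),np.sin(q[2]);p=np.array(p)/1e3;return np.array([q[0]+c*p[0]-s*p[1],q[1]+s*p[0]+c*p[1],p[2]])
for sel in (obs,obs[:3],obs[3:]):
    r=least_squares(lambda q:np.concatenate([proj(n,J(q,p))-u for n,u,p in sel]),[.45,0,-1.6]);q=r.x;print(q[:2],np.degrees(q[2]),r.fun.reshape(-1,2).round(2).tolist())
    if sel is obs: q0=q
    def inv(X): c,s=np.cos(q[2]),np.sin(q[2]);d=X[:2]-q[:2];return 1e3*np.array([c*d[0]+s*d[1],-s*d[0]+c*d[1]])
    print("pointer top",[inv(ray("top",zc(p,16,238,245),.02)).round(1) for p in((345,215),(328,298))],"clip",[inv(ray("top",zc(p,16,238,245),.02)).round(1) for p in((150,305),(125,465))])
    print("pointer side",[inv(ray("side",zc(p,9,295,195),.02)).round(1) for p in((245,295),(282,312))],"clip",[inv(ray("side",zc(p,9,295,195),.02)).round(1) for p in((245,395),)])
    print("grip top",inv(ray("top",zc((665,400),9,190,200),.062)).round(1),"side", inv(ray("side",zc((140,90),9,295,195),.062)).round(1))
    print(J(q,(75,4,46)))
for n in("top","side"):
    print(n,proj(n,J(q0,(-34,40,14.5))),proj(n,J(q0,(75,4,62))))
# board
cs=[zc(p,4.4,180,185) for p in((508,82),(588,43),(643,157),(568,195))]
W=np.array([ray("top",u,.004) for u in cs]);print(W.round(4),W.mean(0))
for i in range(4): d=W[(i+1)%4]-W[i];print(np.linalg.norm(d),np.degrees(np.arctan2(d[1],d[0])))
cs=[zc(p,4.5,220,160) for p in((306,132),(312,76),(446,88),(440,147))]
W=np.array([ray("side",u,.004) for u in cs]);print(W.round(4),W.mean(0))
for i in range(4): d=W[(i+1)%4]-W[i];print(np.linalg.norm(d),np.degrees(np.arctan2(d[1],d[0])))
E
```

```text
side [0.10105937 0.93825692 0.71193549]
top [0.44951085 0.27957218 1.07339789]
[0.44288112 0.29911403] -100.33759879435941 [[-0.03, 0.12], [0.28, 0.98], [-0.25, 0.0], [0.15, 0.61], [0.32, -0.86], [-1.28, -0.79]]
pointer top [array([ 69.1, -30.6]), array([ 69.1, -43.1])] clip [array([ 43.3, -49.4]), array([ 44.4, -73.1])]
pointer side [array([ 70.1, -33.4]), array([ 71.8, -43.1])] clip [array([ 43.9, -54.4])]
grip top [70.6  4.3] side [68.7  2.1]
[0.4333576  0.22461367 0.046     ]
[0.44393053 0.29929356] -100.05957769438058 [[0.02, -0.12], [0.4, 0.4], [-0.42, -0.29]]
pointer top [array([ 69.4, -31.9]), array([ 69.2, -44.4])] clip [array([ 43.4, -50.6]), array([ 44.4, -74.3])]
pointer side [array([ 70.3, -34.8]), array([ 71.9, -44.5])] clip [array([ 44. , -55.7])]
grip top [71.   2.9] side [69.1  0.8]
[0.43476863 0.22474787 0.046     ]
[0.44201084 0.29924775] -100.57298398638616 [[0.26, 0.85], [0.71, -0.49], [-0.98, -0.74]]
pointer top [array([ 69.2, -29.4]), array([ 69.2, -41.9])] clip [array([ 43.4, -48.3]), array([ 44.6, -72. ])]
pointer side [array([ 70.2, -32.3]), array([ 71.9, -41.9])] clip [array([ 44. , -53.4])]
grip top [70.6  5.4] side [68.7  3.3]
[0.43218134 0.22478715 0.046     ]
top [223.07847904 220.39736876] [265.28600983 244.49245144]
side [262.24719026 235.76788029] [311.32377626 202.79656803]
[[0.5349 0.1498 0.004 ]
 [0.5579 0.1049 0.004 ]
 [0.4946 0.0736 0.004 ]
 [0.4725 0.1156 0.004 ]] [0.51496794 0.11095918 0.004     ]
0.050454343366991575 -62.82688440535769
0.07060801482085736 -153.7393158149191
0.047391360300126445 117.76902439656777
0.07111844692833412 28.73718840598107
[[0.5338 0.149  0.004 ]
 [0.5567 0.1052 0.004 ]
 [0.4923 0.072  0.004 ]
 [0.4703 0.1189 0.004 ]] [0.51326903 0.1112853  0.004     ]
0.04947496704414659 -62.33382680540842
0.07250951203673739 -152.77435092420114
0.051759538832099626 115.12846443414774
0.07027107709552911 25.389676025974058
```

```bash
python3 - <<'E'
from h import *
for p in((372,225),(390,165),(512,245)): print([ray("top",p,z).round(3)[:2] for z in(0,.1,.2)])
E
python3 -m jog '0 0 0 10 38 10 95; 0 0 0 10 38 10 95; 0 0 0 10 38 5 95; 0 0 0 10 38 0 95; 0 0 0 12 38 0 95; 0 0 0 12 38 0 95; 0 0 0 12 38 0 95; 0 0 0 12 38 0 95' 20
```

```text
[array([ 0.486, -0.042]), array([ 0.482, -0.012]), array([0.479, 0.018])]
[array([ 0.637, -0.089]), array([ 0.62 , -0.055]), array([ 0.602, -0.02 ])]
[array([ 0.444, -0.391]), array([ 0.444, -0.329]), array([ 0.445, -0.266])]
t: 0.77
tcp_pos: [0.354, -0.2528, 0.2356]
orientation: [[0.421, -0.907, -0.002], [-0.907, -0.421, 0.005], [-0.005, 0.0, -1.0]]
wrist_force: [0.8, -0.3, 0.3]
finger_gap: 0.997
```

```bash
python3 -m jog '0 0 0 8 39 0 95; 0 0 0 8 39 0 95; 0 0 0 8 39 0 95; 0 0 0 8 39 0 95; 0 0 -4.4 8 39 0 95; 0 0 -4.4 8 39 0 95; 0 0 -4.4 6 39 0 95; 0 0 -4.4 6 39 0 95' 20
python3 -m jog '0 0 -4.4 6 36 -5 95; 0 0 -4.4 5 36 -10 95; 0 0 -4.4 5 34 -10 95; 0 0 -4.4 3 33 -10 95; 0 0 0 2 20 -10 95; 0 0 0 0 8 -10 95; 0 0 0 0 0 -10 95; 0 0 0 0 0 -10 95' 20
```

```text
t: 1.43
tcp_pos: [0.4128, 0.0748, 0.2356]
orientation: [[0.115, -0.993, 0.0], [-0.993, -0.115, 0.005], [-0.005, -0.001, -1.0]]
wrist_force: [1.1, -0.6, -0.1]
finger_gap: 1.0
t: 2.1
tcp_pos: [0.4327, 0.2583, 0.1577]
orientation: [[-0.202, -0.979, 0.005], [-0.979, 0.202, 0.005], [-0.006, -0.004, -1.0]]
wrist_force: [0.0, -0.3, -0.0]
finger_gap: 0.998
```

```bash
python3 -m jog '0 0 0.7 1 -15 -20 60; 0 0 0.7 1 -13 -20 60; 0 0 0 0 -1 -20 60; 0 0 0 0 0 -20 60; 0 0 0 0 0 -10 60; 0 0 0 0 0 -5 60; 0 0 0 0 0 0 60; 0 0 0 0 0 0 60' 20
python3 - <<'E'
from h import *
for n in("side","top"):
    im=manip.read_camera(n)[:,:,::-1];
    im=im[160:290,220:370] if n=="side" else im[185:295,180:360]
    cv2.imwrite(f"pics/{n}1.png",cv2.resize(im,None,fx=4.4,fy=4.4,interpolation=cv2.INTER_CUBIC))
E
```

```text
t: 2.77
tcp_pos: [0.4323, 0.2235, 0.0557]
orientation: [[-0.175, -0.985, 0.0], [-0.985, 0.175, 0.003], [-0.003, 0.0, -1.0]]
wrist_force: [-0.5, 0.2, 0.2]
finger_gap: 0.632
```

View pics/side1.png

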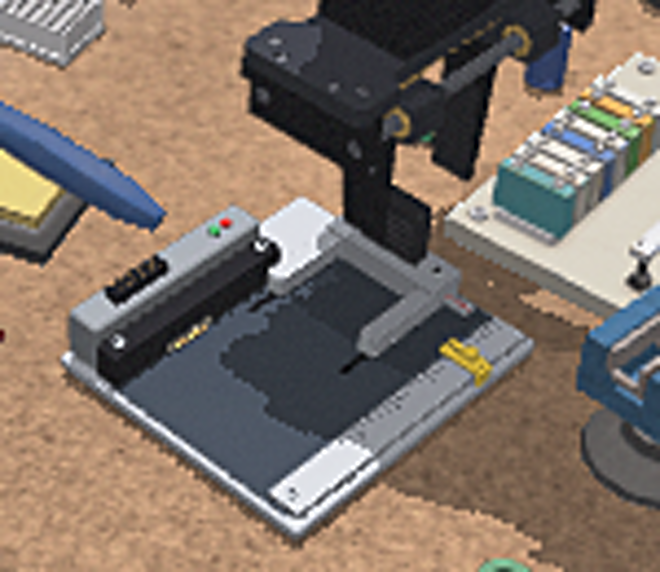

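View pics/top1.png

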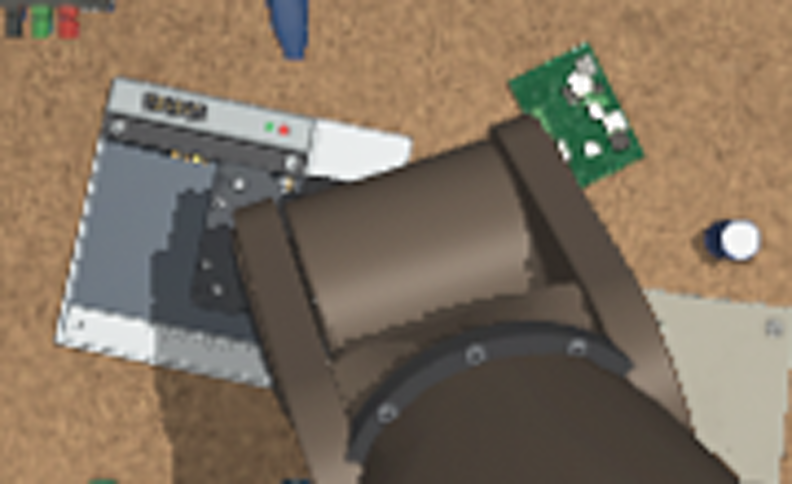

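```bash
python3 -m jog '0 0 0 1 5 -8 60; 0 0 0 1 1 -8 60; 0 0 0 0 0 -4 40; 0 0 0 0 0 0 40; 0 0 0 0 0 0 30; 0 0 0 0 0 0 30; 0 0 0 0 0 0 30; 0 0 0 0 0 0 30' 20
```

```text
t: 3.53
tcp_pos: [0.4357, 0.2313, 0.0359]
orientation: [[-0.173, -0.985, 0.005], [-0.985, 0.173, 0.005], [-0.006, -0.004, -1.0]]
wrist_force: [0.1, 0.3, 0.7]
finger_gap: 0.327
```

```bash
python3 -m jog '0 0 0 0 0 0 20; 0 0 0 0 0 0 16; 0 0 0 0 0 0 14; 0 0 0 0 0 0 12; 0 0 0 0 0 0 5; 0 0 0 0 0 0 5; 0 0 0 0 0 0 5; 0 0 0 0 0 0 5' 25
```

```text
t: 4.2
tcp_pos: [0.4356, 0.2303, 0.0363]
orientation: [[-0.175, -0.985, 0.005], [-0.985, 0.175, 0.004], [-0.005, -0.004, -1.0]]
wrist_force: [0.1, -1.1, -0.1]
finger_gap: 0.13
```

```bash
python3 -m jog '0 0 0 0.7 4 0 5; 0 0 0 0.7 4 0 5; 0 0 0 0.7 4 0 5; 0 0 0 0.7 4 0 5; 0 0 0 0.7 4 0 5; 0 0 0 0.4 2 0 5; 0 0 0 0 0 0 5; 0 0 0 0 0 0 5'
```

```text
t: 4.87
tcp_pos: [0.4389, 0.2477, 0.0364]
orientation: [[-0.175, -0.985, -0.0], [-0.985, 0.175, -0.003], [0.003, -0.0, -1.0]]
wrist_force: [-1.3, -2.3, -0.6]
finger_gap: 0.126
```

```bash
python3 -m jog '0 0 0 0.5 3 0 5; 0 0 0 0.5 3 0 5; 0 0 0 0.5 3 0 5; 0 0 0 0.2 1 0 5; 0 0 0 0 0 0 5; 0 0 0 0 0 0 5; 0 0 0 0 0 0 5; 0 0 0 0 0 0 5'
python3 - <<'E'
from h import *
s=manip.state();print(s["tcp_pos"],s["wrist_force"])
im=manip.read_camera("side")[:,:,::-1];cv2.imwrite("pics/side2full.png",im)
cv2.imwrite("pics/side2.png",cv2.resize(im[195:260,280:350],None,fx=9,fy=9,interpolation=cv2.INTER_NEAREST))
E
```

```text
t: 5.53
tcp_pos: [0.4402, 0.2548, 0.0364]
orientation: [[-0.175, -0.985, -0.002], [-0.985, 0.175, -0.007], [0.007, 0.001, -1.0]]
wrist_force: [-0.1, -2.4, -1.1]
finger_gap: 0.127
[0.44016836 0.25480128 0.03638234] [-0.14630282 -2.41490149 -1.08210023]
```

View pics/side2.png

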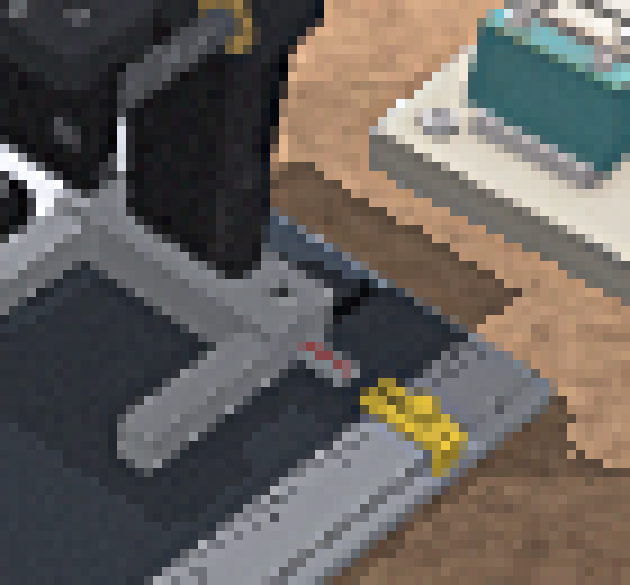

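Run:
```python
from h import *
q=[.443,.299,np.radians(-100.2)]
def inv(X): c,s=np.cos(q[2]),np.sin(q[2]);d=X[:2]-q[:2];return (1e3*np.array([c*d[0]+s*d[1],-s*d[0]+c*d[1]])).round(1)
for n,p in(("ptr",(305,347)),("ptr",(348,370)),("clipL",(362,402)),("clipR",(387,380)),("clipmid",(373,392)),("farL",(437,470)),("farR",(468,437))): print(n,[inv(ray("side",zc(p,9,280,195),z)) for z in(.016,.02,.022)])
a=cv2.imread("pics/side2full.png")[230:252,310:336]; cv2.imwrite("pics/s2z.png",cv2.resize(a,None,fx=25,fy=25,interpolation=cv2.INTER_NEAREST))
a=cv2.imread("pics/top0.png")[260:278,240:256]; cv2.imwrite("pics/t0z.png",cv2.resize(a,None,fx=30,fy=30,interpolation=cv2.INTER_NEAREST))
```

```text
ptr [array([ 47.2, -30.2]), array([ 43.7, -32.7]), array([ 41.9, -33.9])]
ptr [array([ 48.4, -42.1]), array([ 44.8, -44.4]), array([ 43. , -45.6])]
clipL [array([ 42.4, -51. ]), array([ 38.9, -53.2]), array([ 37.1, -54.4])]
clipR [array([ 52.2, -50.4]), array([ 48.6, -52.7]), array([ 46.9, -53.9])]
clipmid [array([ 46.8, -50.7]), array([ 43.3, -53. ]), array([ 41.5, -54.1])]
farL [array([ 37.4, -76.5]), array([ 33.9, -78.6]), array([ 32.2, -79.7])]
farR [array([ 50.8, -74.9]), array([ 47.2, -77.1]), array([ 45.4, -78.2])]
```

View pics/s2z.png

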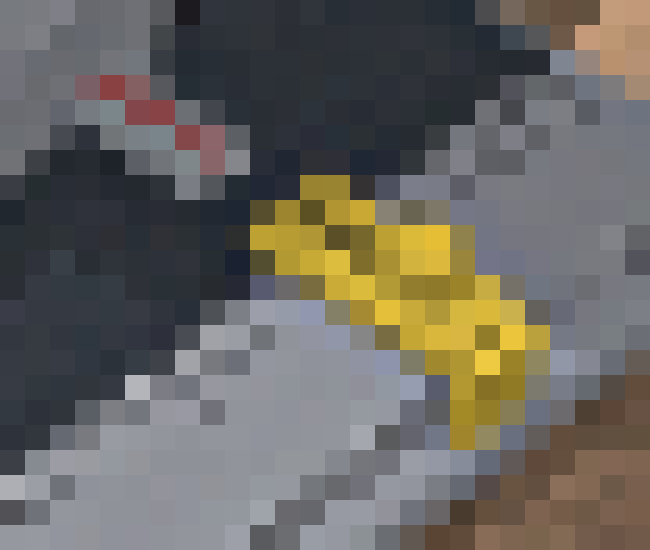

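View pics/t0z.png

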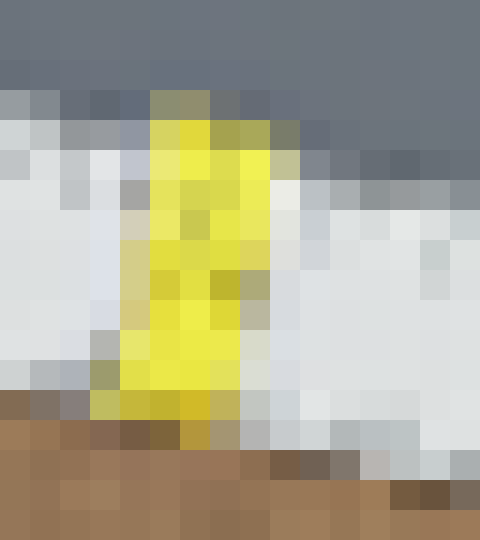

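```bash
python3 -m jog '0 0 0 0 0 0 25; 0 0 0 0 0 0 40; 0 0 0 0 0 0 50; 0 0 0 0 0 5 60; 0 0 0 0 0 15 70; 0 0 0 0 0 25 80; 0 0 0 0 0 25 80; 0 0 0 0 0 20 80' 25
python3 -m jog '0 0 4.7 9 -17 5 80; 0 0 4.7 9 -17 0 80; 0 0 4.7 9 -17 0 80; 0 0 4.7 9 -17 0 80; 0 0 4.7 9 -17 0 80; 0 0 4.7 9 -17 0 80; 0 0 4.7 9 -17 0 80; 0 0 4.6 9 -17 0 80' 25
python3 - <<'E'
from h import *
for n in("side","top"):
    im=manip.read_camera(n)[:,:,::-1];cv2.imwrite(f"pics/{n}3full.png",im)
    im=im[150:280,220:370] if n=="side" else im[185:295,180:360]
    cv2.imwrite(f"pics/{n}3.png",cv2.resize(im,None,fx=4.4,fy=4.4,interpolation=cv2.INTER_CUBIC))
E
```

```text
t: 6.25
tcp_pos: [0.4378, 0.2545, 0.127]
orientation: [[-0.172, -0.985, -0.01], [-0.985, 0.172, -0.01], [0.012, 0.008, -1.0]]
wrist_force: [0.3, -0.3, 0.8]
finger_gap: 0.626
t: 6.92
tcp_pos: [0.5124, 0.1166, 0.1418]
orientation: [[0.494, -0.869, 0.007], [-0.869, -0.494, -0.006], [0.009, -0.003, -1.0]]
wrist_force: [0.6, -0.0, 0.3]
finger_gap: 0.842
```

View pics/side3.png

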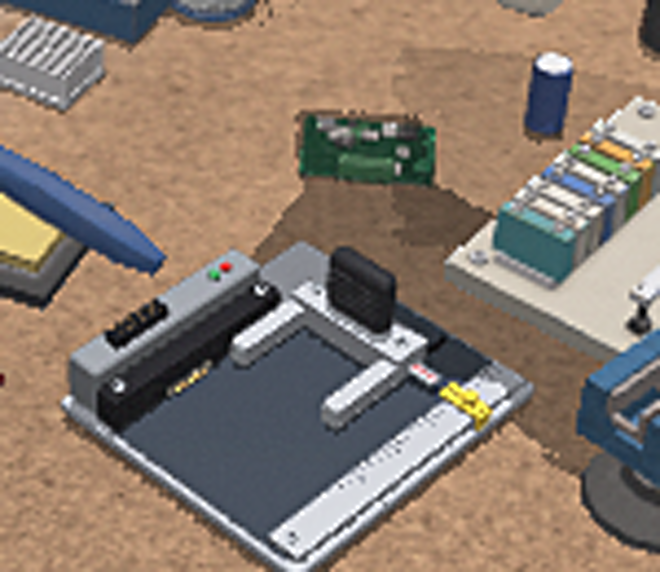

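View pics/top3.png

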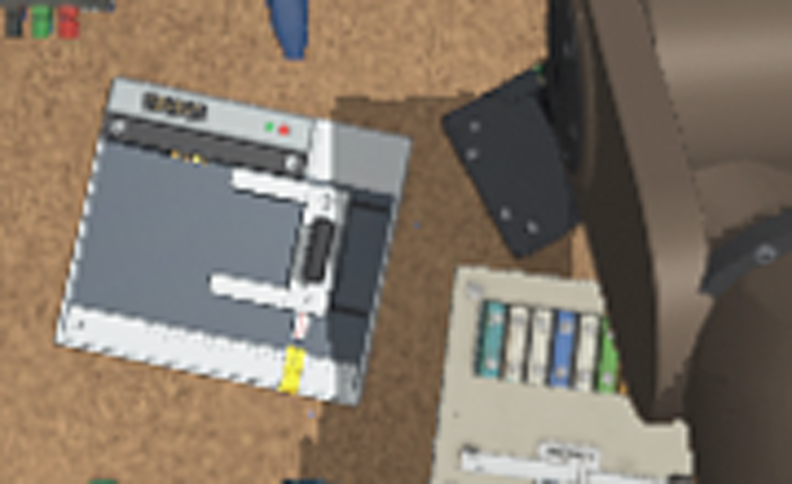

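Run:
```python
from h import *
q=[.443,.299,np.radians(-100.2)]
def inv(X): c,s=np.cos(q[2]),np.sin(q[2]);d=X[:2]-q[:2];return (1e3*np.array([c*d[0]+s*d[1],-s*d[0]+c*d[1]])).round(1)
def cent(im,m):
    v,u=np.nonzero(m);return u,v
t=cv2.imread("pics/top3full.png").astype(int);s=cv2.imread("pics/side3full.png").astype(int)
for n,im,box in(("top",t,(240,255,255,280)),("side",s,(308,225,335,252))):
    x0,y0,x1,y1=box;sub=im[y0:y1,x0:x1];B,G,R=sub[...,0],sub[...,1],sub[...,2]
    for nm,w in(("red",np.clip(R-G-12,0,None)*(abs(G-B)<25)),("yel",np.clip(np.minimum(R,G)-B-50,0,None))):
        v,u=np.nonzero(w);ww=w[v,u];P=np.array([inv(ray(n,(a+x0,b+y0),.02)) for a,b in zip(u,v)])
        print(n,nm,len(u),(P*ww[:,None]).sum(0)/ww.sum(),P.min(0),P.max(0))
cv2.imwrite("pics/t3z.png",cv2.resize(t[254:280,238:258].astype(np.uint8),None,fx=22,fy=22,interpolation=cv2.INTER_NEAREST))
cv2.imwrite("pics/s3z.png",cv2.resize(s[228:250,308:334].astype(np.uint8),None,fx=22,fy=22,interpolation=cv2.INTER_NEAREST))
```

```text
top red 17 [ 49.1        -56.16637931] [ 33.7 -83.1] [ 66.8 -31.5]
top yel 45 [ 43.34462592 -62.00176502] [ 37.9 -74. ] [ 48.1 -50. ]
side red 79 [ 65.06397415 -46.0868336 ] [ 22.9 -90.8] [ 94.3 -29.5]
side yel 54 [ 43.8970637  -64.21946484] [ 33.2 -78.9] [ 51.5 -51.3]
```

View pics/t3z.png

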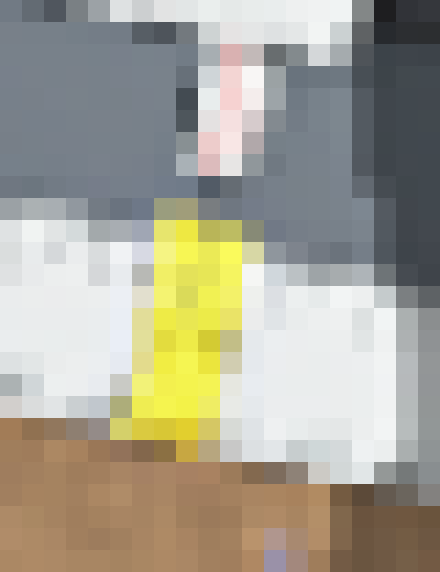

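View pics/s3z.png

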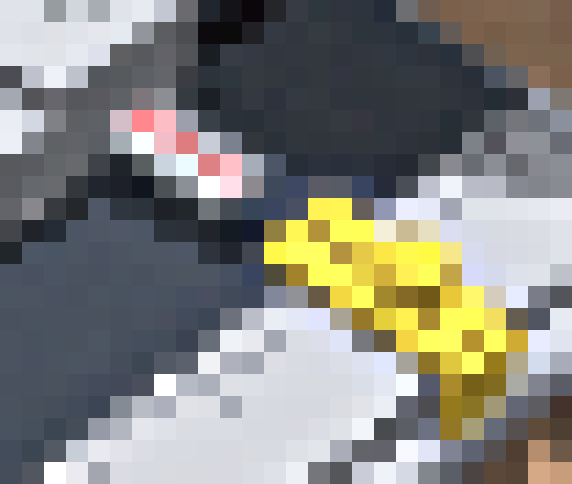

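```bash
python3 -m jog '0.3 0.3 -2 1.6 -5 -20 80; 0 0 0 0 0 -25 80; 0 0 0 0 0 -25 80; 0 0 0 0 0 -20 80; 0 0 0 0 0 -10 80; 0 0 0 0 0 -3 80; 0 0 0 0 0 0 80; 0 0 0 0 0 0 80' 25
```

```text
t: 7.68
tcp_pos: [0.5134, 0.1141, 0.038]
orientation: [[0.444, -0.896, 0.006], [-0.896, -0.444, -0.0], [0.003, -0.005, -1.0]]
wrist_force: [0.4, 0.2, -0.0]
finger_gap: 0.844
```

```bash
python3 -m jog '0 0.3 0.7 0.6 -2 -8 80; 0 0 0 0 -1 -8 80; 0 0 0 0 0 -8 80; 0 0 0 0 0 -3 80; 0 0 0 0 0 0 80; 0 0 0 0 0 0 80; 0 0 0 0 0 0 80; 0 0 0 0 0 0 80' 25
python3 - <<'E'
from h import *
for n in("side",):
    im=manip.read_camera(n)[:,:,::-1];cv2.imwrite(f"pics/{n}4full.png",im)
    im=im[140:220,260:360]
    cv2.imwrite(f"pics/{n}4.png",cv2.resize(im,None,fx=7,fy=7,interpolation=cv2.INTER_CUBIC))
E
```

```text
t: 8.35
tcp_pos: [0.5151, 0.1114, 0.0109]
orientation: [[0.455, -0.89, 0.004], [-0.89, -0.455, 0.0], [0.002, -0.004, -1.0]]
wrist_force: [0.1, 0.6, 0.1]
finger_gap: 0.841
```

View pics/side4.png

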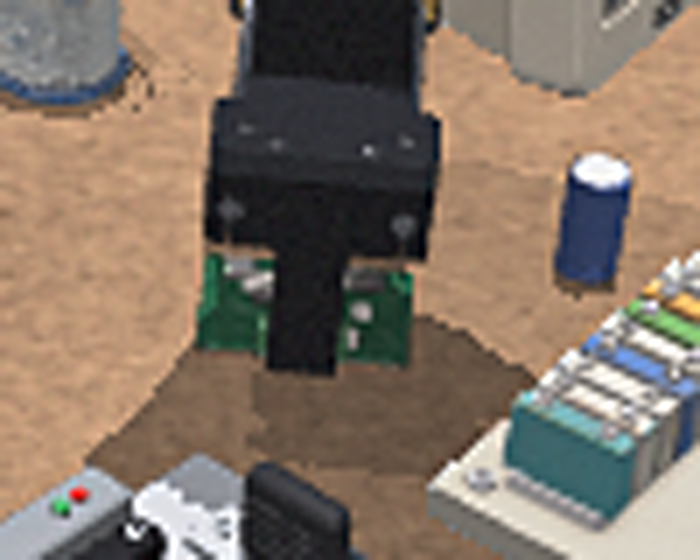

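```bash
python3 -m jog '0 0 0 0 0 -4 80; 0 0 0 0 0 -4 80; 0 0 0 0 0 -1 80; 0 0 0 0 0 0 70; 0 0 0 0 0 0 60; 0 0 0 0 0 0 56; 0 0 0 0 0 0 45; 0 0 0 0 0 0 45' 40
```

```text
t: 9.07
tcp_pos: [0.5154, 0.1115, 0.0014]
orientation: [[0.455, -0.89, 0.005], [-0.89, -0.455, 0.0], [0.002, -0.005, -1.0]]
wrist_force: [-0.0, 0.2, 0.4]
finger_gap: 0.548
```

```bash
python3 -m jog '0 0 0 0 0 0 45; 0 0 0 0 0 0 45; 0 0 0 0 0 0 45; 0 0 0 0 0 0 45; 0 0 0 0 0 5 45; 0 0 0 0 0 15 45; 0 0 0 0 0 20 45; 0 0 0 0 0 20 45' 40
python3 - <<'E'
from h import *
for n in("side",):
    im=manip.read_camera(n)[:,:,::-1];cv2.imwrite(f"pics/{n}5full.png",im)
    im=im[120:220,260:360]
    cv2.imwrite(f"pics/{n}5.png",cv2.resize(im,None,fx=6,fy=6,interpolation=cv2.INTER_CUBIC))
E
```

```text
t: 9.73
tcp_pos: [0.5132, 0.1112, 0.0607]
orientation: [[0.455, -0.89, -0.002], [-0.89, -0.455, -0.0], [-0.001, 0.002, -1.0]]
wrist_force: [0.2, 1.2, -1.2]
finger_gap: 0.538
```

View pics/side5.png

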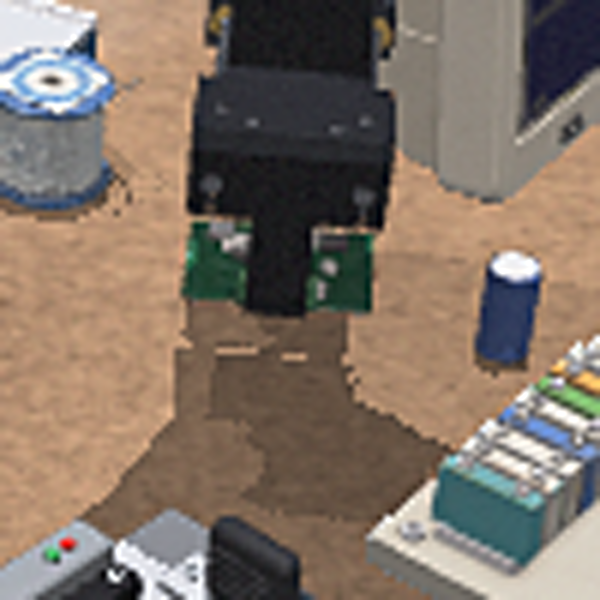

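```bash
python3 -m jog '0 0 0 0 10 25 45; 0 0 -4 -5 25 15 45; 0 0 -5 -10 30 10 45; 0 0 -5 -10 30 0 45; 0 0 -5 -10 30 0 45; 0 0 -5 -10 30 0 45; 0 0 -4 -8 25 0 45; 0 0 -4 -6 15 0 45' 40
python3 -m jog '0 0 -2 0 0 0 45; 0 0 0 0 0 0 45; 0 0 0 0 0 0 45; 0 0 0 0 0 0 45; 0 0 0 0 0 0 45; 0 0 0 0 0 0 45; 0 0 0 0 0 0 45; 0 0 0 0 0 0 45' 40
```

```text
t: 10.45
tcp_pos: [0.4546, 0.3115, 0.1214]
orientation: [[-0.117, -0.993, 0.011], [-0.993, 0.117, -0.0], [-0.001, -0.011, -1.0]]
wrist_force: [-0.8, -0.6, -0.1]
finger_gap: 0.54
t: 11.12
tcp_pos: [0.4533, 0.3132, 0.1218]
orientation: [[-0.15, -0.989, 0.011], [-0.989, 0.15, -0.0], [-0.002, -0.011, -1.0]]
wrist_force: [0.1, 0.9, -0.4]
finger_gap: 0.54
```

```bash
python3 -m jog '0 0.6 -1.6 -4 12 0 45; 0 0 0 -4 12 -10 45; 0 0 0 0 5 -15 45; 0 0 0 0 0 -20 45; 0 0 0 0 0 -20 45; 0 0 0 0 0 -10 45; 0 0 0 0 0 -2 45; 0 0 0 0 0 0 45' 40
python3 - <<'E'
from h import *
for n in("side","top"):
    im=manip.read_camera(n)[:,:,::-1];cv2.imwrite(f"pics/{n}6full.png",im)
    im=im[150:280,220:370] if n=="side" else im[185:295,180:360]
    cv2.imwrite(f"pics/{n}6.png",cv2.resize(im,None,fx=4.4,fy=4.4,interpolation=cv2.INTER_CUBIC))
E
```

```text
t: 11.78
tcp_pos: [0.4448, 0.3443, 0.0394]
orientation: [[-0.175, -0.985, 0.003], [-0.985, 0.175, 0.001], [-0.001, -0.002, -1.0]]
wrist_force: [0.0, 0.3, -1.2]
finger_gap: 0.535
```

View pics/side6.png

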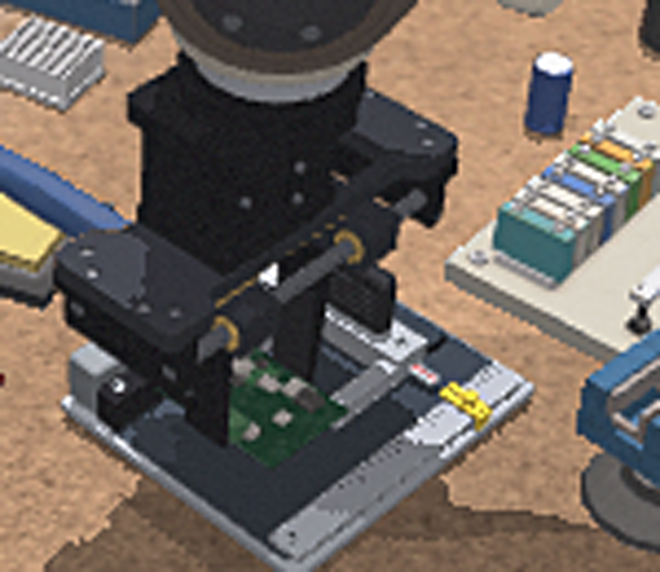

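View pics/top6.png

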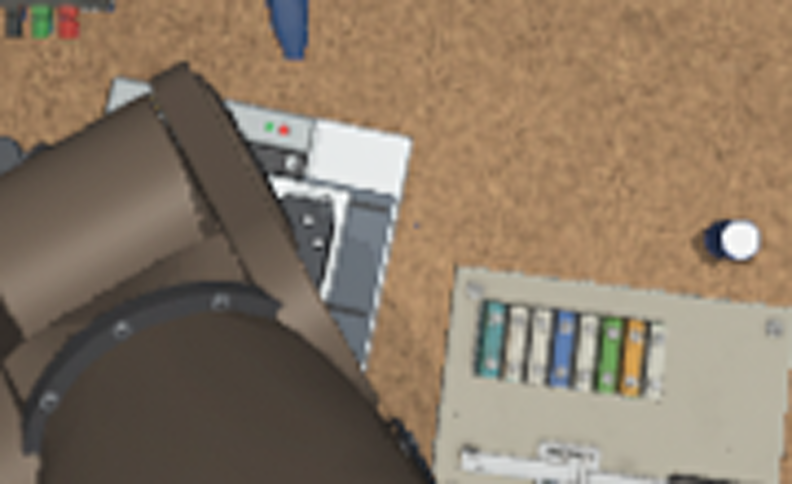

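```bash
python3 -m jog '0 0 0 0 0 -6 45; 0 0 0 0 0 -8 45; 0 0 0 0 0 -7 45; 0 0 0 0 0 -3 45; 0 0 0 0 0 0 45; 0 0 0 0 0 0 45; 0 0 0 0 0 0 45; 0 0 0 0 0 0 45' 40
```

```text
t: 12.55
tcp_pos: [0.4467, 0.345, 0.0167]
orientation: [[-0.175, -0.984, 0.008], [-0.984, 0.175, 0.004], [-0.005, -0.007, -1.0]]
wrist_force: [0.2, -0.3, -0.7]
finger_gap: 0.54
```

```bash
python3 -m jog '-0.2 0.4 0 0 0 -1.5 45; 0 0 0 0 0 -1 45; 0 0 0 0 0 -0.5 45; 0 0 0 0 0 0 45; 0 0 0 0 0 0 45; 0 0 0 0 0 0 45; 0 0 0 0 0 0 45; 0 0 0 0 0 0 45' 40
```

```text
t: 13.22
tcp_pos: [0.447, 0.3452, 0.0141]
orientation: [[-0.175, -0.985, 0.001], [-0.985, 0.175, 0.001], [-0.001, -0.001, -1.0]]
wrist_force: [-0.4, -0.8, 0.2]
finger_gap: 0.536
```

```bash
python3 -m jog '0 0 0 -0.6 -3 0 45; 0 0 0 -0.6 -3 0 45; 0 0 0 0 -2 0 45; 0 0 0 1 0 0 45; 0 0 0 1 0 0 45; 0 0 0 1 0 0 45; 0 0 0 0 0 0 45; 0 0 0 0 0 0 45' 40
```

```text
t: 13.88
tcp_pos: [0.4491, 0.3361, 0.0142]
orientation: [[-0.176, -0.984, 0.002], [-0.984, 0.176, 0.001], [-0.001, -0.001, -1.0]]
wrist_force: [0.1, -0.6, -0.4]
finger_gap: 0.54
```

```bash
python3 -m jog '0 0 0 1 -0.2 0 45; 0 0 0 1 -0.2 0 45; 0 0 0 0.6 -0.1 0 45; 0 0 0 0 0 0 45; 0 0 0 0 0 0 45; 0 0 0 0 0 0 45; 0 0 0 0 0 0 45; 0 0 0 0 0 0 45' 40
```

```text
t: 14.55
tcp_pos: [0.4518, 0.3357, 0.0141]
orientation: [[-0.175, -0.985, 0.001], [-0.985, 0.175, 0.001], [-0.001, -0.001, -1.0]]
wrist_force: [0.4, 0.6, -0.6]
finger_gap: 0.538
```

```bash
python3 -m jog '0 0 0 1 -0.2 0 45; 0 0 0 1 -0.2 0 45; 0 0 0 1 -0.2 0 45; 0 0 0 1 -0.2 0 45; 0 0 0 1 -0.2 0 45; 0 0 0 1 -0.2 0 45; 0 0 0 1 -0.2 0 45; 0 0 0 1 -0.2 0 45' 40
```

```text
t: 15.22
tcp_pos: [0.4548, 0.3346, 0.0134]
orientation: [[-0.176, -0.984, -0.009], [-0.984, 0.176, -0.001], [0.003, 0.009, -1.0]]
wrist_force: [-6.9, 5.2, 1.6]
finger_gap: 0.537
```

```bash
python3 -m jog '0 0 0 0.9 -0.7 0 45; 0 0 0 0.9 -0.7 0 45; 0 0 0 0.9 -0.7 0 45; 0 0 0 0.9 -0.7 0 45; 0 0 0 0.9 -0.7 0 45; 0 0 0 0.9 -0.7 0 45; 0 0 0 0.9 -0.7 0 45; 0 0 0 0.9 -0.7 0 45' 40
python3 - <<'E'
from h import *
s=manip.state();print(s["tcp_pos"],s["wrist_force"],s["ft_torque"])
E
```

```text
t: 15.88
tcp_pos: [0.4546, 0.3336, 0.0138]
orientation: [[-0.176, -0.984, -0.021], [-0.984, 0.176, 0.001], [0.002, 0.021, -1.0]]
wrist_force: [-9.2, 7.1, 1.0]
finger_gap: 0.537
[0.45457842 0.33363729 0.01377406] [-9.24581652  7.0886628   1.03948573] [1.46460876 1.40305363 0.04811998]
```

Run:
```python
from h import *
for n in("side",):
    im=manip.read_camera(n)[:,:,::-1];cv2.imwrite(f"pics/{n}7full.png",im)
    im=im[195:260,255:345]
    cv2.imwrite(f"pics/{n}7.png",cv2.resize(im,None,fx=8.5,fy=8.5,interpolation=cv2.INTER_CUBIC))
```

```text
(no output)
```

View pics/side7.png

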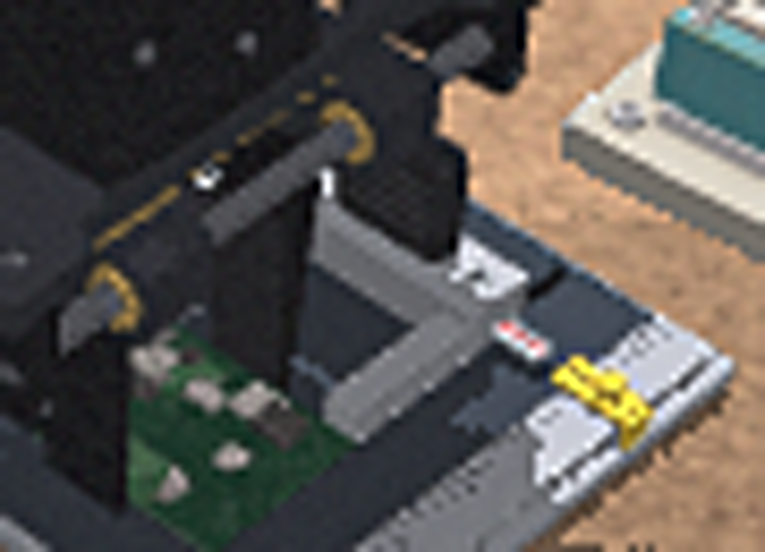

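```bash
python3 -m jog '0 -0.6 0 -1 0.2 0 45; 0 -0.6 0 -1 0.2 0 45; 0 0 0 0 0 0 45; 0 0 0 0 0 0 45; 0 0 0 0 0 0 45; 0 0 0 0 0 0 45; 0 0 0 0 0 0 45; 0 0 0 0 0 0 45' 40
python3 -m jog '0 0 0 -0.1 -0.5 0 45; 0 0 0 -0.1 -0.5 0 45; 0 0 0 -0.1 -0.5 0 45; 0 0 0 0 0 0 45; 0 0 0 0 0 0 45; 0 0 0 0 0 0 45; 0 0 0 0 0 0 45; 0 0 0 0 0 0 45' 40
```

```text
t: 16.6
tcp_pos: [0.4525, 0.334, 0.0137]
orientation: [[-0.176, -0.984, 0.001], [-0.984, 0.176, 0.001], [-0.001, -0.0, -1.0]]
wrist_force: [-1.6, 1.2, -0.7]
finger_gap: 0.536
t: 17.27
tcp_pos: [0.4525, 0.3329, 0.0137]
orientation: [[-0.177, -0.984, 0.001], [-0.984, 0.177, 0.003], [-0.003, -0.001, -1.0]]
wrist_force: [-1.9, 2.4, -1.3]
finger_gap: 0.539
```

```bash
python3 -m jog '0 0 0 -0.1 -0.5 0 45; 0 0 0 -0.1 -0.5 0 45; 0 0 0 -0.1 -0.5 0 45; 0 0 0 0 0 0 45; 0 0 0 0 0 0 45; 0 0 0 0 0 0 45; 0 0 0 0 0 0 45; 0 0 0 0 0 0 45' 40
```

```text
t: 17.93
tcp_pos: [0.4526, 0.3329, 0.0138]
orientation: [[-0.178, -0.984, 0.003], [-0.984, 0.178, 0.005], [-0.006, -0.002, -1.0]]
wrist_force: [-3.2, 3.4, -0.9]
finger_gap: 0.54
```

```bash
python3 -m jog '0 0 0 0.8 -0.4 0 45; 0 0 0 0.8 -0.4 0 45; 0 0 0 0.8 -0.4 0 45; 0 -0.1 0 0.8 -0.4 0 45; 0 -0.1 0 0.8 -0.4 0 45; 0 -0.1 0 0.8 -0.4 0 45; 0 -0.1 0 0.8 -0.4 0 45; 0 -0.1 0 0.8 -0.4 0 45' 40
```

```text
t: 18.6
tcp_pos: [0.4545, 0.3325, 0.0138]
orientation: [[-0.179, -0.984, 0.005], [-0.984, 0.179, 0.007], [-0.008, -0.003, -1.0]]
wrist_force: [-6.8, 7.4, 1.2]
finger_gap: 0.535
```

```bash
python3 -m jog '0 0 0 0.8 -0.5 0 45; 0 0 0 0.8 -0.5 0 45; 0 0 0 0.8 -0.5 0 45; 0 0 0 0.8 -0.5 0 45; 0 0 0 0.8 -0.5 0 45; 0 0 0 0.8 -0.5 0 45; 0 0 0 0.8 -0.5 0 45; 0 0 0 0.8 -0.5 0 45' 40
python3 - <<'E'
from h import *
for n in("side",):
    im=manip.read_camera(n)[:,:,::-1];cv2.imwrite(f"pics/{n}8full.png",im)
    im=im[195:260,255:345]
    cv2.imwrite(f"pics/{n}8.png",cv2.resize(im,None,fx=8.5,fy=8.5,interpolation=cv2.INTER_CUBIC))
s=manip.state();print(s["tcp_pos"],s["wrist_force"],s["ft_torque"])
E
```

```text
t: 19.27
tcp_pos: [0.4544, 0.3325, 0.0138]
orientation: [[-0.18, -0.984, -0.005], [-0.984, 0.179, 0.009], [-0.008, 0.006, -1.0]]
wrist_force: [-8.3, 8.3, -0.1]
finger_gap: 0.538
[0.45445369 0.33248964 0.01381796] [-7.37687851  8.64588057 -0.08185654] [ 1.57636837  1.37363006 -0.05197943]
```

View pics/side8.png

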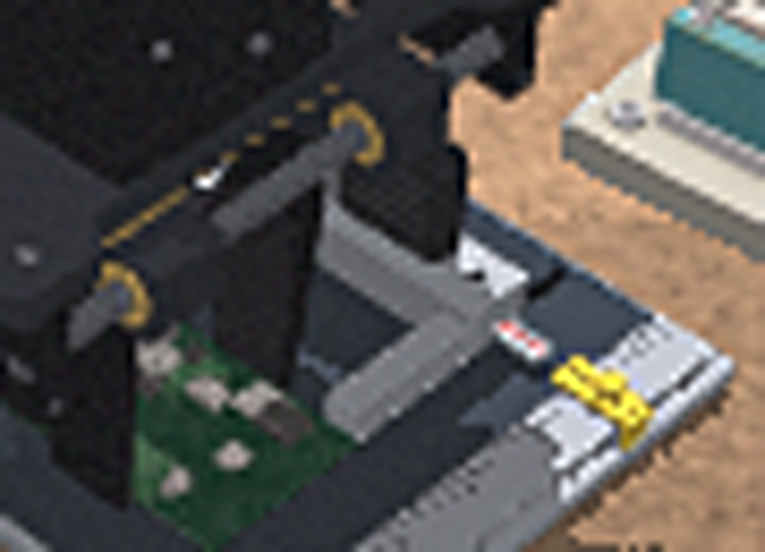

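```bash
python3 -m jog '0 -0.1 0 1.1 -0.5 0 45; 0 -0.1 0 1.1 -0.5 0 45; 0 -0.1 0 1.1 -0.5 0 45; 0 -0.1 0 1.1 -0.5 0 45; 0 -0.1 0 1.1 -0.5 0 45; 0 -0.1 0 1.1 -0.5 0 45; 0 -0.1 0 1.1 -0.5 0 45; 0 -0.1 0 1.1 -0.5 0 45' 40
python3 - <<'E'
from h import *
u=np.array([-.177,-.984,0]);v=np.array([.984,-.177,0])
for i in range(8):
    im=manip.read_camera("side")[:,:,::-1]
    s=manip.state();f=s["wrist_force"];p=s["tcp_pos"];d=p-[.443,.299,0];print((u@f).round(1),(v@f).round(1),f[2].round(1),(1e3*np.array([u@d,v@d,p[2]])).round(2),s["orientation"][:,2].round(3))
cv2.imwrite(f"pics/side9full.png",im)
im=im[195:260,255:345]
cv2.imwrite(f"pics/side9.png",cv2.resize(im,None,fx=8.5,fy=8.5,interpolation=cv2.INTER_CUBIC))
E
```

```text
t: 19.98
tcp_pos: [0.4545, 0.3325, 0.0138]
orientation: [[-0.18, -0.984, -0.005], [-0.984, 0.179, 0.01], [-0.009, 0.006, -1.0]]
wrist_force: [-8.3, 9.0, 1.7]
finger_gap: 0.536
-8.0 -10.3 1.6 [-34.95   5.35  13.81] [-0.005  0.01  -1.   ]
-7.2 -10.4 1.4 [-34.95   5.37  13.81] [-0.005  0.01  -1.   ]
-7.1 -10.5 1.1 [-34.96   5.39  13.83] [-0.005  0.01  -1.   ]
-7.3 -10.2 1.2 [-34.97   5.35  13.81] [-0.005  0.01  -1.   ]
-7.7 -10.5 1.7 [-34.98   5.38  13.85] [-0.005  0.01  -1.   ]
-7.3 -9.3 1.0 [-34.97   5.38  13.83] [-0.005  0.01  -1.   ]
-7.5 -10.7 1.3 [-34.95   5.35  13.82] [-0.005  0.01  -1.   ]
-7.8 -10.0 1.8 [-34.96   5.35  13.81] [-0.005  0.01  -1.   ]
```

View pics/side9.png

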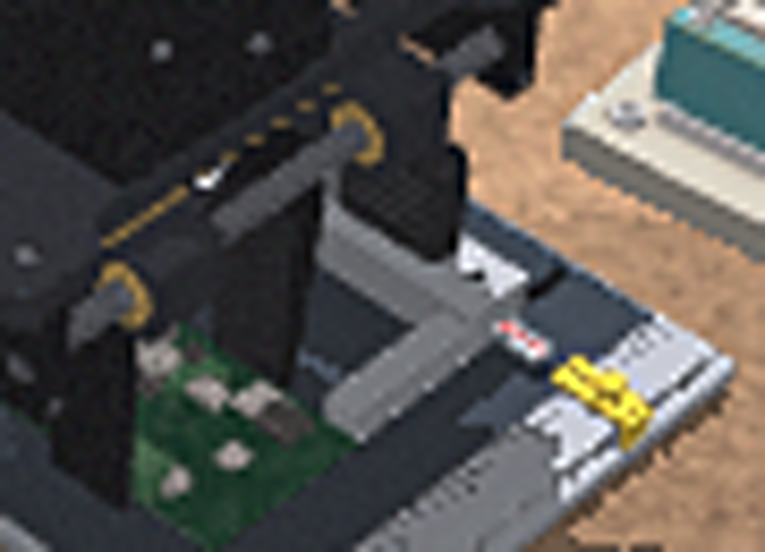

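Run:
```python
from cell import manip
print(manip.finish_job()); s=manip.state(); print(s["t"],s["wrist_force"],s["tcp_pos"])
```

```text
the job is handed in; nothing more can be done
None
the job is handed in; nothing more can be done
```

I set the back stop on the clip line, then gripped the board and pressed it into the corner against the prongs and the fence. I handed it in still holding the board, at about 20 s of the 72 s; no verdict is reported.

- **Back stop:** I slid it about 25 mm. Afterwards both cameras showed the red line level with the clip's black line to about 1 mm, and the side view showed no shift during the pressing.
- **Board on the prongs:** the reaction was about 7.5 N, below the 10 N at which the stop slides. Friction along the fence carries some of that, so the prongs' own share is not known exactly. The board stopped within about 1 mm of where I had worked out the prongs to be.
- **Board on the fence:** the reaction was about 10 N, more than the roughly 4 N the contacts give when flush. The gripper stopped at the same place each time I pushed harder, so I took the board to be on the fence itself. I did not see the contacts' depth directly.
- **Flat and square:** the gripper was tilted about 0.6° and lined up with the jig to about 0.1°, going by the camera-measured jig angle. Grip was set to 40 N, and all readings stayed steady over 0.4 s of holding.
- **Disagreement:** the seated position came out 1.3 mm further towards the fence than my camera estimate, which is within the calibration error.
- **Other parts:** I kept clear of the capacitor, heatsink and relay. The last wide view showed the capacitor and heatsink where they were. The relay was not in my later close-ups.

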